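# Change over the stones on the carving bench

## Task

Change over the three stones: the finished white head goes onto the dark walnut plinth, the roughed-out pink head onto the turntable to be carved next, and the raw green block onto the slatted stock board, each upright in the middle of its place. Every place holds only one, so let one stone wait on the empty black rubber pad meanwhile. Set the stones down, do not drop them or lay them on the gritty bench, and do not disturb the mallet, the red pliers or the chisel.

Things in the scene. Friction and masses are not known exactly. Their poses are not given: they have to be found in the camera images.
- finished_head: Finished head of polished white stone, loose, 0.4-0.6 kg, 124 mm tall: square foot 58 x 58 x 30 mm, neck 34 mm across, rounded head 56 mm across, straight-sided from 80 to 102 mm up. Origin: centre of the underside; z up. It faces the body's -x; the nose stands out to 35 mm from the axis, 74 to 98 mm up: grip the head by its sides, along body y. Starts on the turntable.
- roughed_head: Half-carved head of pink stone with chisel furrows, loose, 0.44-0.66 kg, 117 mm tall: lower block 60 x 60 x 44 mm, above it the blocked-out head with two flat upright sides 42 mm apart (y = +-21 mm, x = -20 to +24 mm, 44 to 108 mm up): grip along body y. Origin: centre of the underside; z up; rough nose to the body's -x. Starts on the stock board.
- raw_block: Raw sawn block of dark green stone with pencilled outlines, loose, 0.5-0.75 kg: 62 mm (body x) x 54 mm (body y), flat upright sides up to 86 mm, on top a low uneven split face up to 97 mm. Grip the 54 mm width, along body y. Origin: centre of the underside; z up. Starts on the plinth.
- turntable: Sculptor's turntable, fixed and locked: a round aluminium disc, 150 mm across, on a grey iron foot. Its flat top is 52 mm above the bench. Origin: centre of its underside, on the bench; z up; the axis of the disc goes through it.
- plinth: Display plinth, fixed: a square block of dark walnut, 100 x 100 mm on a black step of 110 x 110 mm; its flat top is 40 mm above the bench. Origin: centre of its underside, on the bench; z up, x and y square to its sides.
- stockboard: Slatted stock board, fixed: four mid-brown wooden slats with 6 mm gaps on two bearers, 130 x 130 mm; its top is 26 mm above the bench. Origin: centre of its underside, on the bench; z up, the slats run along its x.
- pad: Black rubber carving pad, fixed, empty at the start: 120 x 120 mm, its top 20 mm above the bench. Origin: centre of its underside, on the bench; z up. The free spot for the stone that has to wait.
- mallet: Carver's mallet, a loose bystander standing on its dark iron head (68 mm across), its light wooden handle up; 196 mm tall. Origin: centre of the underside; z up. To be left alone.
- red_pliers: Pliers with red handles, a loose bystander lying on the bench, 185 mm long, 61 mm wide over the handles, 17 mm high. Origin: under the pivot; the jaws point to the body's +x (to 52 mm), the handles to -x (to 133 mm). To be left alone.
- chisel: Steel flat chisel with a yellow band, a loose bystander lying on the bench along its x, 192 mm long, 22 mm wide at the edge, 15 mm high. Origin: at the underside near mid-length (-101 to +91 mm along x). To be left alone.
Mind the look-alikes: they are no part of the job. What is shaped like the stockboard but orange is not meant.

How it is judged:
On the way:
1. one of the stones stands released on the rubber pad (centre within 30 mm of the pad's) (((horizontal distance between finished_head and pad below 0.03 m and z of finished_head in the frame of pad between 0.014 and 0.026 m and angle between finished_head's own z axis and vertical below 0.1 rad and contact force between finished_head and the fingers below 0.1 N and linear speed of finished_head below 0.03 m/s and angular speed of finished_head below 0.3 rad/s) or (horizontal distance between roughed_head and pad below 0.03 m and z of roughed_head in the frame of pad between 0.014 and 0.026 m and angle between roughed_head's own z axis and vertical below 0.1 rad and contact force between roughed_head and the fingers below 0.1 N and linear speed of roughed_head below 0.03 m/s and angular speed of roughed_head below 0.3 rad/s) or (horizontal distance between raw_block and pad below 0.03 m and z of raw_block in the frame of pad between 0.014 and 0.026 m and angle between raw_block's own z axis and vertical below 0.1 rad and contact force between raw_block and the fingers below 0.1 N and linear speed of raw_block below 0.03 m/s and angular speed of raw_block below 0.3 rad/s))), for 0.2 s.
At the end, for the whole second after the job is handed in: The white head stands on the walnut plinth, the pink head on the turntable and the green block on the slatted stock board: each upright (within 0.1 rad), resting on the top (within 6 mm), its centre within 15 mm of the centre of its place, released and at rest (horizontal distance between finished_head and plinth below 0.015 m and z of finished_head in the frame of plinth between 0.034 and 0.046 m and angle between each of finished_head, roughed_head, raw_block's own z axis and vertical below 0.1 rad and contact force between each of finished_head, roughed_head, raw_block and the fingers below 0.1 N and linear speed of each of finished_head, roughed_head, raw_block below 0.03 m/s and angular speed of each of finished_head, roughed_head, raw_block below 0.3 rad/s and horizontal distance between roughed_head and turntable below 0.015 m and z of roughed_head in the frame of turntable between 0.046 and 0.058 m and horizontal distance between raw_block and stockboard below 0.015 m and z of raw_block in the frame of stockboard between 0.02 and 0.032 m); the robot touches nothing.
It fails at once if the white head is dropped (falls freely at more than 0.5 m/s, about 13 mm) (contact force between finished_head and the fingers below 0.05 N and linear speed of finished_head above 0.5 m/s).
It fails at once if the pink head is dropped (falls freely at more than 0.5 m/s, about 13 mm) (contact force between roughed_head and the fingers below 0.05 N and linear speed of roughed_head above 0.5 m/s).
It fails at once if the green block is dropped (falls freely at more than 0.5 m/s, about 13 mm) (contact force between raw_block and the fingers below 0.05 N and linear speed of raw_block above 0.5 m/s).
It fails at once if a stone lies or stands on the bench or is tipped over (more than 0.6 rad) (height (world z) of any of finished_head, roughed_head, raw_block below 0.012 m or angle between any of finished_head, roughed_head, raw_block's own z axis and vertical above 0.6 rad).
It fails at once if the mallet, the red pliers or the chisel is moved by more than 30 mm or the mallet is tipped (distance of any of mallet, red_pliers, chisel from where it was at the start of the episode above 0.03 m or angle between mallet's own z axis and vertical above 0.3 rad).
It also fails if it takes over 120 s, if anything falls off the work surface, if the arm or the gripper's body presses on something with over 40 N, if the wrist force passes 120 N, or if a joint passes its speed limit or range.

## Robot

A 6-joint arm with a two-finger parallel gripper is mounted at the origin on the work surface. World frame = base frame: x ahead of the robot, y to its left, z up, the work surface at z = 0. Lengths are in m, angles in rad, forces in N, time in s.
With the tool pointing down it reaches from about 0.35 to 0.975 m from the base axis. Payload 4.9 kg.
Tool frame: the origin (TCP) lies on the centre line of the jaws, within the pads' length; the fingertips stand 8 mm ahead of it and the grasp point (between the pads) lies 11 mm behind it; z points along the fingers, y is the line along which they close (so a half turn about z gives the same grasp; the last joint's range is limited). The gripper opens to 85 mm and grips with 20 to 120 N. Pads are 22 mm wide; open, the fingers measure 114 mm over their backs; the gripper's body (76 mm by 85 mm) begins 54 mm behind the grasp point. The pads swing forward as they close: fully open they stand 13 mm farther back than shut.
Start: joints at [1.057, 0.053, 1.613, -0, 1.476, -0.119], TCP at [0.24, 0.577, 0.215] pointing down, gripper open.
Joint ranges: [-3.01, 3.01], [-1.01, 2.22], [0.06, 2.58], [-1.02, 4.17], [0.09, 2.62], [-3.14, 3.14]. Speed limits (rad/s): [2.57, 2.57, 3.14, 3.14, 3.14, 3.14].

## Interface

Orientations are given as a rotation vector (axis times angle).
In Python, from station import ctrl gives the robot as it stands.
- The arm moves only by the shell command python3 -m jog 'ROWS' [FORCE]. ROWS is rows parted by semicolons, their numbers by spaces, 1 to 20 of them, each of 7 numbers: the finger opening in m, then dx, dy, dz in m, then a rotation vector rx, ry, rz in rad; each row is the pose to reach, as a shift and turn from the pose commanded when the command began, along the tool's axes at that moment; what a row does not reach only later rows make up. A row lasts 1/12 s, in which the tool goes at most 0.0417 m and 0.125 rad, less where a joint would pass 70% of its speed; a pose out of reach is approached as far as the arm can. The fingers move at their own pace and stop on an object; FORCE is the grip in N (left out, the last holds). Time passes only in rows, so rows that do not move let the fingers close. It prints the time, the measured TCP pose, the force, the opening and the grip force at its end.
- ctrl.get_obs(): the state, without advancing time (a new reading comes with each control period).
- ctrl.get_image(name): name is "scene" or "top" or "wrist"; returns the picture (420x560x3 uint8, red, green, blue); there is no depth.
- ctrl.camera_params(name): a dict with "fx", "fy", "cx", "cy" (pixels), "T" (4x4, takes a point from camera to world coordinates); the wrist camera has in their place "tool_from_camera" (4x4, takes a point from camera to tool coordinates, whose origin is the TCP and whose axes are the flange's). Camera axes: x right, y down, z forward; pixel columns grow to the right and rows downward; lengths in m; the calibration is good to about 2 mm. A picture is of the moment at which its call begins: read the wrist's pose just before it. camera_params takes no time and is no camera call.
- ctrl.finish_job(): hands the job in; it is judged then, once.
Trained networks look in the newest picture that a camera, given by its name, has taken for a name from the list of things; names that differ only in an ending like _2 or _b are one class to them, and where a whole thing is asked for, a point or a joint stands for the part that bears it (a point fixed in the world has none). Each returns a list of dicts, best first, with "p" (0 to 1); they miss things now and then, are a little off and sometimes report something else, mostly with a low value. They report only what shows in the picture. A call takes as long as a camera call. They do not tell look-alikes from the thing itself.
- ctrl.find_in(camera, thing): "extent" ([left, top, right, bottom] in pixels, round what is visible of it).
- ctrl.cut_out(camera, thing): "mask" (420x560 bool, what is visible of it) and "extent" ([left, top, right, bottom] in pixels, round what is visible of it).
- ctrl.tip_of(camera, thing): "xy" ([column, row] in pixels: a listed point, or the origin of a listed thing).
The state is a dict: "t": time; "q": joint angles; "dq": joint speeds; "effort": joint torques, N m; "tool_pos": TCP position; "tool_rot": TCP orientation; "contact_force": force on the tool from outside, world axes, zero at the start; "wrist_torque": the same for the moment, N m; "opening": finger opening in m; "grip_force": force on a finger pad.
Only numpy, scipy, OpenCV 4.12 (cv2) and the standard library are available. Lean on these libraries where they do the work, as an engineer would, in place of code of your own. Each camera call takes 0.05 s, during which the arm holds its last target. There are 200 camera calls.

## Working session

There is one attempt and no reset: what is moved stays moved. The work goes in short steps, Python scripts to look and compute and a shell command to move; the robot and the scene stay as the last step left them, time stands still between calls to the robot, and variables do not carry over. Pictures are saved under pics/ and viewed, at most 14 in all, crops included, and the job is handed in when it is done.

```bash
ls; mkdir -p pics; python3 - <<'E'
from station import ctrl
import cv2,numpy as np
o=ctrl.get_obs();print({k:np.round(v,3) for k,v in o.items()})
for n in("scene","top"):
    im=ctrl.get_image(n);cv2.imwrite(f"pics/{n}0.png",im[:,:,::-1])
    p=ctrl.camera_params(n);print(n,p['fx'],p['cx'],p['cy'],np.round(p['T'],3).tolist())
    for t in "finished_head roughed_head raw_block turntable plinth stockboard pad mallet red_pliers chisel".split():
        print(t,[(round(d['p'],2),np.round(d['xy']).tolist()) for d in ctrl.tip_of(n,t)[:3]],[(round(d['p'],2),np.round(d['extent']).tolist()) for d in ctrl.find_in(n,t)[:3]])
print(ctrl.camera_params("wrist"))
E
```

```text
pics
{'t': np.float64(0.0), 'q': array([ 1.057,  0.053,  1.614,  0.   ,  1.476, -0.119]), 'dq': array([-0.001, -0.001,  0.001,  0.001,  0.002, -0.001]), 'effort': array([ 0.0000e+00, -3.9366e+01, -3.7018e+01, -0.0000e+00,  7.0000e-03,
       -0.0000e+00]), 'tool_pos': array([0.24 , 0.576, 0.214]), 'tool_rot': array([-6.16e-01, -3.08e+00,  3.00e-03]), 'contact_force': array([-0.442, -0.653, -0.415]), 'wrist_torque': array([ 0.018, -0.018, -0.063]), 'grip_force': np.float64(0.0), 'opening': np.float64(0.085)}
scene 482.9654115219926 286.6618534946385 214.395572789935 [[-0.322, 0.648, -0.69, 1.377], [0.947, 0.204, -0.249, 0.304], [-0.02, -0.733, -0.679, 0.901], [0.0, 0.0, 0.0, 1.0]]
finished_head [(0.94, [398.0, 226.0])] [(0.89, [387.0, 186.0, 416.0, 240.0])]
roughed_head [(0.76, [199.0, 187.0])] [(0.62, [183.0, 151.0, 214.0, 198.0])]
raw_block [(0.66, [329.0, 257.0])] [(0.7, [314.0, 222.0, 349.0, 271.0]), (0.69, [296.0, 252.0, 362.0, 290.0])]
turntable [(0.62, [409.0, 314.0]), (0.6, [396.0, 241.0])] [(0.91, [371.0, 204.0, 424.0, 261.0])]
plinth [(0.97, [328.0, 266.0])] [(0.84, [298.0, 
[... 1375 characters left out ...]
(0.9, [306.0, 162.0, 360.0, 217.0])]
mallet [(0.67, [421.0, 151.0])] [(0.95, [408.0, 124.0, 447.0, 165.0])]
red_pliers [(0.64, [277.0, 255.0]), (0.56, [420.0, 150.0])] [(0.71, [266.0, 204.0, 292.0, 273.0])]
chisel [(0.76, [153.0, 164.0])] []
{'fx': 366.18708975718, 'fy': 366.18708975718, 'cx': 276.9461792796486, 'cy': 208.9701436035486, 'tool_from_camera': array([[ 5.09948675e-04, -9.57071055e-01, -2.89852955e-01,
         7.47353037e-02],
       [ 9.99999870e-01,  4.88411944e-04,  1.46638748e-04,
        -2.61112814e-05],
       [ 1.22394426e-06, -2.89852992e-01,  9.57071180e-01,
        -1.59068541e-01],
       [ 0.00000000e+00,  0.00000000e+00,  0.00000000e+00,
         1.00000000e+00]])}
```

```bash
python3 - <<'E'
import cv2
im=cv2.imread('pics/top0.png');c=im[110:340,130:460];cv2.imwrite('pics/top0c.png',cv2.resize(c,None,fx=2.4,fy=2.4,interpolation=cv2.INTER_CUBIC))
im=cv2.imread('pics/scene0.png');c=im[130:340,90:460];cv2.imwrite('pics/scene0c.png',cv2.resize(c,None,fx=2.1,fy=2.1,interpolation=cv2.INTER_CUBIC))
E
```

```text
(no output)
```

View pics/top0c.png

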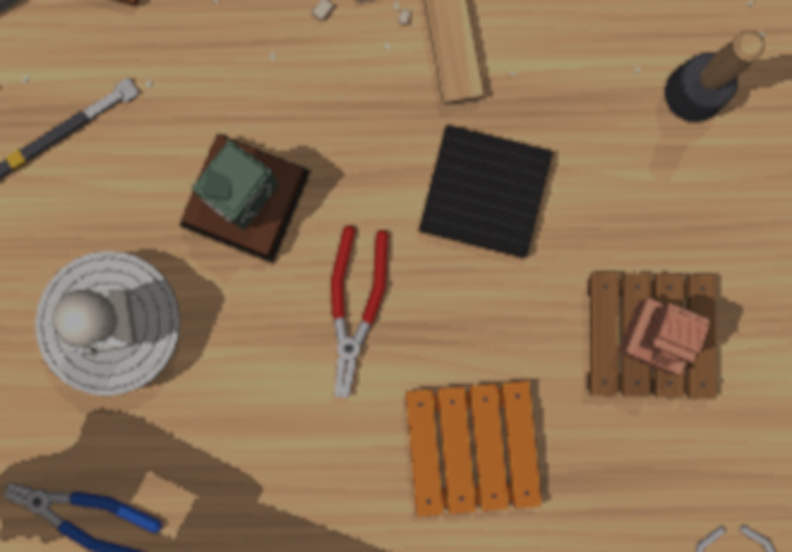

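View pics/scene0c.png

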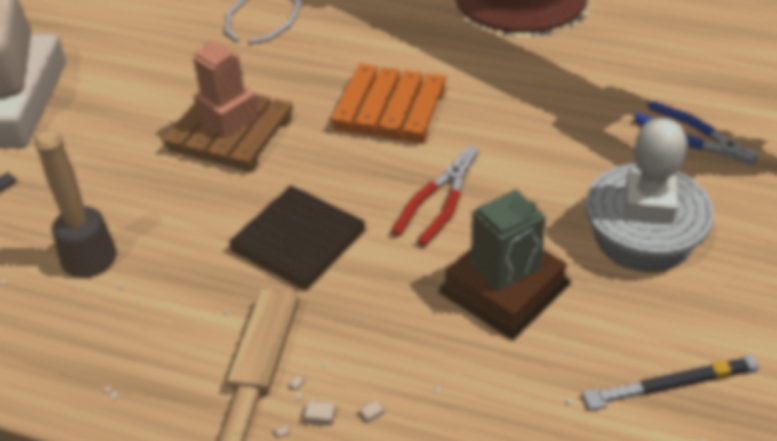

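The top picture shows two slatted boards: brown at (402,249), carrying the pink head, and orange at (326,298). The brown one is meant, because it is mid-brown and the pink stone stands on it. The turntable with the white head is at (175,245), the plinth with the green block at (232,189), the empty pad at (331,189), and the red pliers at (277,250), with blue look-alike pliers at the lower left. Next I measure poses by fitting silhouettes.

```bash
cat > h.py <<'E'
from station import ctrl
import numpy as np,cv2
from scipy.optimize import minimize
from scipy.spatial.transform import Rotation as R
def box(x0,x1,y0,y1,z0,z1): return np.array([[x,y,z] for x in(x0,x1) for y in(y0,y1) for z in(z0,z1)],float)/1000
def sq(a,z0,z1,b=None): b=b or a; return box(-a/2,a/2,-b/2,b/2,z0,z1)
a=np.linspace(0,2*np.pi,40)
def cyl(r,z0,z1): return np.array([[r*np.cos(t),r*np.sin(t),z] for t in a for z in(z0,z1)])/1000
M=dict(turntable=[cyl(75,40,52)],plinth=[sq(100,12,40),sq(110,0,12)],stockboard=[sq(130,8,26)],pad=[sq(120,0,20)],
 finished_head=[sq(58,0,30),cyl(17,30,80),cyl(28,74,106),cyl(18,60,120),box(-35,0,-5,5,76,96)],
 roughed_head=[sq(60,0,44),box(-20,24,-21,21,44,108)],raw_block=[sq(62,0,86,54),sq(40,86,95,34)])
Z=dict(finished_head=.052,roughed_head=.026,raw_block=.040)
def cam(n,obs=None):
    p=ctrl.camera_params(n);K=np.array([[p['fx'],0,p['cx']],[0,p['fy'],p['cy']],[0,0,1]])
    if n=='wrist':
        o=obs or ctrl.get_obs();T=np.eye(4);T[:3,:3]=R.from_rotvec(o['tool_rot']).as_matrix();T[:3,3]=o['tool_pos'];T=T@p['tool_from_camera']
    else:T=p['T']
    return K,np.linalg.inv(T)
def proj(c,P):
    K,W=c;q=(K@(W[:3,:3]@P.T+W[:3,3:])).T;return q[:,:2]/q[:,2:]
def ray(c,uv,z):
    K,W=c;d=W[:3,:3].T@np.linalg.solve(K,[*uv,1]);o=-W[:3,:3].T@W[:3,3];return o+d*(z-o[2])/d[2]
def render(c,n,x,y,yaw,z=0,s=4):
    m=np.zeros((420*s,560*s),np.uint8);r=R.from_euler('z',yaw).as_matrix()
    for P in M[n]:
        h=cv2.convexHull(proj(c,P@r.T+[x,y,z]).astype(np.float32));cv2.fillPoly(m,[np.round(h*s+s/2).astype(np.int32)],1)
    return m
def fit(n,views,x0,z=0,yaws=np.radians([0,22,45,67])):
    """views: [(cam,mask,ignoremask or None)]"""
    ms=[(c,cv2.resize(m.astype(np.uint8),None,fx=4,fy=4,interpolation=0),cv2.resize(g.astype(np.uint8),None,fx=4,fy=4,interpolation=0)==0 if g is not None else np.ones((1680,2240),bool)) for c,m,g in views]
    def f(v):
        e=0
        for c,m,k in ms:
            q=render(c,n,v[0]/100,v[1]/100,v[2],z);e+=((q!=m)&k).sum()/m.sum()
        return e
    best=None
    for w in yaws:
        s=np.array([x0[0]*100,x0[1]*100,w]);r=minimize(f,s,method='Nelder-Mead',options=dict(initial_simplex=[s,s+[2,0,0],s+[0,2,0],s+[0,0,.4]],maxiter=60,xatol=.01,fatol=1e-4))
        if best is None or r.fun<best.fun:best=r
    return best.x[0]/100,best.x[1]/100,best.x[2],best.fun
def cut(n,t,near):
    L=[d for d in ctrl.cut_out(n,t)];L.sort(key=lambda d:np.hypot((d['extent'][0]+d['extent'][2])/2-near[0],(d['extent'][1]+d['extent'][3])/2-near[1]))
    return L[0] if L else None
E
python3 - <<'E'
from h import *
import pickle
near=dict(top=dict(finished_head=(172,246),roughed_head=(407,250),raw_block=(228,187),turntable=(175,244),plinth=(233,190),stockboard=(402,249),pad=(333,189)),
 scene=dict(finished_head=(401,213),roughed_head=(198,175),raw_block=(331,246),turntable=(398,233),plinth=(329,268),stockboard=(199,194),pad=(232,245)))
on=dict(turntable='finished_head',plinth='raw_block',stockboard='roughed_head')
out={};ms={}
for n in near:
    ctrl.get_image(n)
    for t in near[n]:
        d=cut(n,t,near[n][t]);ms[n,t]=d['mask'] if d else None;print(n,t,d and (round(d['p'],2),np.round(d['extent']).tolist(),d['mask'].sum()))
pickle.dump(ms,open('ms.pkl','wb'))
C={n:cam(n) for n in near}
for t in near['top']:
    z=Z.get(t,0);r=ray(C['top'],near['top'][t],z+.03);
    V=[(C[n],ms[n,t],(ms[n,on[t]] if t in on else None)) for n in near if ms[n,t] is not None]
    for S in ([V[:1],V] if len(V)>1 else [V]):
        print(t,np.round(r[:2],3),np.round(fit(t,S,r,z),4))
E
```

```text
top finished_head (0.59, [152.0, 232.0, 189.0, 260.0], np.int64(820))
top roughed_head (0.86, [391.0, 235.0, 428.0, 267.0], np.int64(881))
top raw_block (0.86, [215.0, 166.0, 247.0, 207.0], np.int64(786))
top turntable (0.89, [146.0, 216.0, 207.0, 275.0], np.int64(2054))
top plinth (0.84, [207.0, 166.0, 258.0, 219.0], np.int64(987))
top stockboard (0.97, [374.0, 226.0, 429.0, 275.0], np.int64(1800))
top pad (0.85, [304.0, 161.0, 360.0, 218.0], np.int64(2233))
scene finished_head (0.78, [386.0, 186.0, 416.0, 239.0], np.int64(1086))
scene roughed_head (0.83, [184.0, 152.0, 212.0, 196.0], np.int64(981))
scene raw_block (0.56, [312.0, 221.0, 350.0, 272.0], np.int64(1320))
scene turntable (0.68, [367.0, 206.0, 428.0, 262.0], np.int64(1727))
scene plinth (0.57, [298.0, 250.0, 361.0, 290.0], np.int64(1274))
scene stockboard (0.88, [169.0, 172.0, 230.0, 214.0], np.int64(1083))
scene pad (0.87, [196.0, 219.0, 264.0, 270.0], np.int64(1865))
finished_head [0.472 0.276] [0.4761 0.2767 0.1672 0.0681]
finished_head [0.472 0.276] [0.4762 0.2755 0.1465 0.1796]
roughed_head [ 0.453 -0.298] [ 0.4528 -0.2942 -0.3931  0.0653]
roughed_head [ 0.453 -0.298] [ 0.4527 -0.2956 -0.4367  0.1432]
raw_block [0.616 0.14 ] [0.6118 0.1374 0.9617 0.1741]
raw_block [0.616 0.14 ] [0.6121 0.1351 0.988  0.2921]
turntable [0.479 0.281] [0.4765 0.2772 0.8714 0.0336]
turntable [0.479 0.281] [0.4774 0.2761 0.758  0.2602]
plinth [0.614 0.132] [0.6114 0.1374 1.1617 0.112 ]
plinth [0.614 0.132] [0.611  0.1368 1.1742 0.2031]
stockboard [ 0.457 -0.292] [ 0.4563 -0.2932  1.5213  0.0876]
stockboard [ 0.457 -0.292] [ 0.4562 -0.2936 -0.0328  0.1873]
pad [ 0.612 -0.123] [ 0.6134 -0.122   1.3095  0.0255]
pad [ 0.612 -0.123] [ 0.6131 -0.1228  1.297   0.0909]
```

```bash
cat >> h.py <<'E'
def go(x,y,z,yaw=None):
    """yaw: world direction of tool y (closing line), mod pi. prints shift/turn in tool axes"""
    o=ctrl.get_obs();A=R.from_rotvec(o['tool_rot']);p=A.inv().apply(np.array([x,y,z])-o['tool_pos'])
    ty=A.as_matrix()[:,1];print('t',round(float(o['t']),2),'pos',np.round(o['tool_pos'],4),'closing dir',round(float(np.arctan2(ty[1],ty[0])),3),'q6',round(float(o['q'][5]),2),'open',round(float(o['opening']),4))
    out=[]
    for k in(-1,0,1):
        w=np.arctan2(ty[1],ty[0]) if yaw is None else yaw+k*np.pi
        Y=np.array([np.cos(w),np.sin(w),0]);Zt=np.array([0,0,-1.]);B=R.from_matrix(np.stack([np.cross(Y,Zt),Y,Zt],1))
        r=(A.inv()*B).as_rotvec();out.append((np.linalg.norm(r),r))
    out.sort(key=lambda v:v[0])
    print('shift',np.round(p,4),'rows',int(np.ceil(np.linalg.norm(p)/.0417)));
    for v in out[:2]:print('turn',np.round(v[1],3),'rows',int(np.ceil(v[0]/.125)))
E
python3 -c "
from h import *
go(.612,.1365,.28,.97+np.pi/2)"
```

```text
t 2.9 pos [0.2404 0.5769 0.2154] closing dir 1.176 q6 -0.12 open 0.0854
shift [-0.5124 -0.2636 -0.0646] rows 14
turn [ 0.    -0.    -1.365] rows 11
turn [-0.    -0.     1.777] rows 15
```

```bash
python3 -m jog '0.085 0 0 -0.06 0 0 0; 0.085 -0.51 -0.26 -0.064 0 0 1.777; 0.085 -0.51 -0.26 -0.064 0 0 1.777; 0.085 -0.51 -0.26 -0.064 0 0 1.777; 0.085 -0.51 -0.26 -0.064 0 0 1.777; 0.085 -0.51 -0.26 -0.064 0 0 1.777; 0.085 -0.51 -0.26 -0.064 0 0 1.777; 0.085 -0.51 -0.26 -0.064 0 0 1.777; 0.085 -0.51 -0.26 -0.064 0 0 1.777; 0.085 -0.51 -0.26 -0.064 0 0 1.777; 0.085 -0.51 -0.26 -0.064 0 0 1.777; 0.085 -0.51 -0.26 -0.064 0 0 1.777; 0.085 -0.51 -0.26 -0.064 0 0 1.777; 0.085 -0.51 -0.26 -0.064 0 0 1.777; 0.085 -0.51 -0.26 -0.064 0 0 1.777; 0.085 -0.51 -0.26 -0.064 0 0 1.777; 0.085 -0.51 -0.26 -0.064 0 0 1.777; 0.085 -0.51 -0.26 -0.064 0 0 1.777; 0.085 -0.51 -0.26 -0.064 0 0 1.777'
cat >> h.py <<'E'
def look(t,x0,z,yaws,name,extra=()):
    o=ctrl.get_obs();im=ctrl.get_image('wrist');c=cam('wrist',o);r=proj(c,np.array([[x0[0],x0[1],z+.05]]))[0]
    d=cut('wrist',t,r);v=fit(t,[(c,d['mask'],None)],x0,z,yaws);print(t,'p',round(d['p'],2),'at',np.round(r),'fit',np.round(v,4))
    b=im[:,:,::-1].copy();m=render(c,t,*v[:3],z,1)
    for q,col in((m,(0,255,255)),(d['mask'].astype(np.uint8),(255,0,255))):cv2.drawContours(b,cv2.findContours(q,0,1)[0],-1,col,1)
    cv2.imwrite(f'pics/{name}.png',b);return v
E
python3 - <<'E'
from h import *
v=look('raw_block',(.612,.1365),.04,[.8,1.1,2.4,2.7],'w1')
go(.612,.1365,.28)
E
```

```text
t: 4.48
tool_pos: [0.6107, 0.1414, 0.2794]
tool_rot: [-2.778, -1.467, 0.0]
contact_force: [-0.1, -0.0, 0.3]
opening: 0.0844
grip_force: 0.0
raw_block p 0.91 at [282. 181.] fit [0.6113 0.1381 2.4649 0.0232]
t 4.58 pos [0.6106 0.1417 0.2796] closing dir -0.599 q6 0.71 open 0.0851
shift [-0.0035  0.0041 -0.0005] rows 1
turn [ 0. -0.  0.] rows 1
turn [ 0. -0.  0.] rows 1
```

View pics/w1.png

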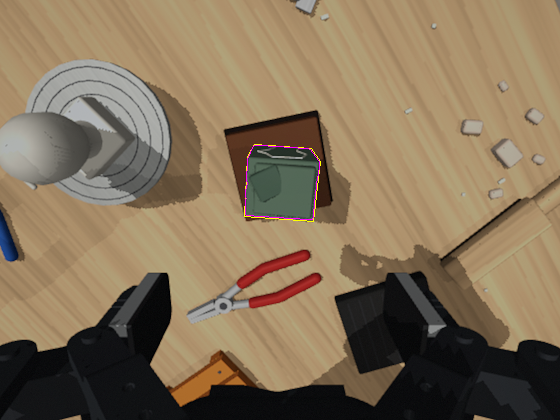

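The wrist picture shows the green block at (282,185) on the plinth, fitted well. I still need to tell its 54 mm width from its 62 mm width, so I compare both hypotheses.

```bash
python3 - <<'E'
from h import *
import pickle
o=ctrl.get_obs();ctrl.get_image('wrist');c=cam('wrist',o)
m=[d for d in [cut('wrist','raw_block',(282,181))]][0]['mask']
for ys in([.75,.9,1.05],[2.3,2.46,2.6]):
    for a,b in((62,54),):
        print(np.round(fit('raw_block',[(c,m,None)],(.611,.138),.04,ys),4))
# size from bottom-face edges: try free sizes
for s in [(62,54),(54,62),(58,58),(62,62),(54,54)]:
    M['raw_block'][0]=sq(s[0],0,86,s[1]);print(s,np.round(fit('raw_block',[(c,m,None)],(.611,.138),.04,[.9]),4))
E
```

```text
[0.6128 0.1393 1.029  0.2018]
[0.6112 0.1382 2.4769 0.0294]
(62, 54) [0.6131 0.14   0.9839 0.2027]
(54, 62) [0.611  0.138  0.9    0.0297]
(58, 58) [0.612  0.1387 0.8806 0.1095]
(62, 62) [0.6117 0.1387 0.895  0.1447]
(54, 54) [0.6122 0.1376 0.8993 0.1234]
```

```bash
python3 -c "
from h import *
go(.611,.138,.165,.9)"
```

```text
t 4.68 pos [0.6107 0.1416 0.2796] closing dir -0.599 q6 0.71 open 0.0848
shift [-0.0029  0.0023  0.1146] rows 3
turn [ 0.    -0.    -1.499] rows 12
turn [-0.    -0.     1.642] rows 14
```

```bash
python3 -m jog '0.085 -0.003 0.002 0.05 0 0 -1.5; 0.085 -0.003 0.002 0.05 0 0 -1.5; 0.085 -0.003 0.002 0.05 0 0 -1.5; 0.085 -0.003 0.002 0.05 0 0 -1.5; 0.085 -0.003 0.002 0.05 0 0 -1.5; 0.085 -0.003 0.002 0.05 0 0 -1.5; 0.085 -0.003 0.002 0.05 0 0 -1.5; 0.085 -0.003 0.002 0.05 0 0 -1.5; 0.085 -0.003 0.002 0.05 0 0 -1.5; 0.085 -0.003 0.002 0.05 0 0 -1.5; 0.085 -0.003 0.002 0.05 0 0 -1.5; 0.085 -0.003 0.002 0.05 0 0 -1.5; 0.085 -0.003 0.002 0.115 0 0 -1.5; 0.085 -0.003 0.002 0.115 0 0 -1.5; 0.085 -0.003 0.002 0.115 0 0 -1.5'
python3 - <<'E'
from h import *
look('raw_block',(.611,.138),.04,[2.35,2.5],'w2')
go(.611,.138,.09,.9)
E
```

```text
t: 5.93
tool_pos: [0.6069, 0.1373, 0.1576]
tool_rot: [-1.031, -2.957, 0.007]
contact_force: [-1.8, -1.0, -1.3]
opening: 0.0851
grip_force: 0.0
raw_block p 0.95 at [283. 223.] fit [0.6112 0.137  2.474  0.0231]
t 6.03 pos [0.6103 0.1375 0.1637] closing dir 0.9 q6 -0.8 open 0.0853
shift [-0.0003  0.0009  0.0737] rows 2
turn [-0.001 -0.001 -0.   ] rows 1
turn [-2.000e-03  2.000e-03  3.141e+00] rows 26
```

View pics/w2.png

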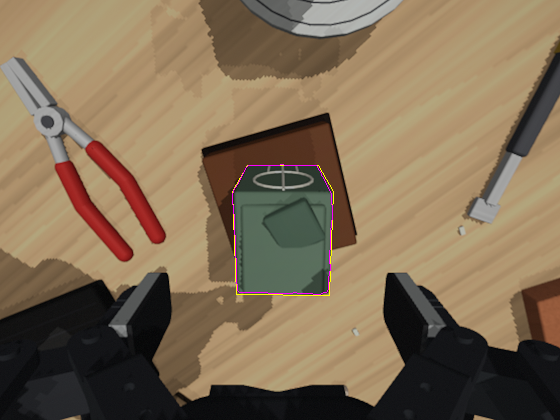

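The green block sits straight between the fingers (fit 2 px tight, centred at about 283). I descend and grip.

```bash
python3 -m jog '0.085 0 0.001 0.03 0 0 0; 0.085 0 0.001 0.055 0 0 0; 0.085 0 0.001 0.072 0 0 0; 0.085 0 0.001 0.072 0 0 0; 0.04 0 0.001 0.072 0 0 0; 0.04 0 0.001 0.072 0 0 0; 0.04 0 0.001 0.072 0 0 0; 0.04 0 0.001 0.072 0 0 0; 0.04 0 0.001 0.072 0 0 0; 0.04 0 0.001 0.072 0 0 0; 0.04 0 0.001 0.072 0 0 0; 0.04 0 0.001 0.072 0 0 0' 60
```

```text
t: 7.03
tool_pos: [0.6139, 0.1378, 0.0963]
tool_rot: [1.034, 2.961, 0.003]
contact_force: [-1.7, -2.0, 6.7]
opening: 0.0522
grip_force: 64.7
```

```bash
python3 -m jog '0.04 0 0 -0.005 0 0 0; 0.04 0 0 -0.02 0 0 0; 0.04 0 0 -0.05 0 0 0; 0.04 0 0 -0.08 0 0 0; 0.04 0 0 -0.08 0 0 0; 0.04 0 0 -0.08 0 0 0'
python3 -c "
from h import *
go(.613,-.1225,.172)"
```

```text
t: 7.53
tool_pos: [0.6129, 0.1382, 0.1742]
tool_rot: [1.034, 2.962, 0.003]
contact_force: [0.9, -0.0, -6.2]
opening: 0.0518
grip_force: 65.1
t 7.53 pos [0.6129 0.1382 0.1742] closing dir 0.899 q6 -0.8 open 0.0518
shift [-0.1623 -0.204   0.002 ] rows 7
turn [ 0.003  0.003 -0.   ] rows 1
turn [ 0.003  0.003 -0.   ] rows 1
```

```bash
python3 -m jog '0.04 -0.02 -0.025 0 0 0 0; 0.04 -0.05 -0.06 0 0 0 0; 0.04 -0.075 -0.093 0 0 0 0; 0.04 -0.1 -0.125 0 0 0 0; 0.04 -0.125 -0.157 0 0 0 0; 0.04 -0.15 -0.188 0 0 0 0; 0.04 -0.162 -0.204 0 0 0 0; 0.04 -0.162 -0.204 0 0 0 0; 0.04 -0.162 -0.204 0 0 0 0'
python3 - <<'E'
from h import *
go(.613,-.1225,.074)
o=ctrl.get_obs();ctrl.get_image('wrist');c=cam('wrist',o)
z=o['tool_pos'][2]-.0505
for t,r in (('raw_block',o['tool_pos']),):
    d=cut('wrist',t,proj(c,np.array([[r[0],r[1],z+.05]]))[0])
    # free z: fit for several heights
    for zz in(z-.01,z,z+.01):print(round(zz,3),np.round(fit(t,[(c,d['mask'],None)],r,zz,[2.35,2.47]),4))
E
```

```text
t: 8.28
tool_pos: [0.6096, -0.1231, 0.1685]
tool_rot: [-1.037, -2.959, -0.001]
contact_force: [-0.9, 0.5, -6.2]
opening: 0.0524
grip_force: 65.6
t 8.28 pos [ 0.6096 -0.1231  0.1685] closing dir 0.896 q6 -1.22 open 0.0524
shift [-0.0028  0.0028  0.0945] rows 3
turn [-0.001 -0.006 -0.   ] rows 1
turn [-0.001 -0.006 -0.   ] rows 1
0.108 [ 0.6104 -0.1245  2.4744  0.0489]
0.118 [ 0.6072 -0.122   2.4774  0.0912]
0.128 [ 0.6042 -0.1187  2.6313  0.2583]
```

```bash
python3 -m jog '0.04 0 0 0.03 0 0 0; 0.04 0 0 0.06 0 0 0; 0.04 0 0 0.08 0 0 0; 0.04 0 0 0.08 0 0 0; 0.04 0 0 0.08 0 0 0; 0.04 0 0 0.08 0 0 0'; python3 -m jog '0.04 0 0 0.003 0 0 0; 0.04 0 0 0.005 0 0 0; 0.04 0 0 0.005 0 0 0'
```

```text
t: 8.88
tool_pos: [0.6125, -0.1219, 0.0937]
tool_rot: [1.033, 2.965, 0.0]
contact_force: [0.3, -1.1, -5.6]
opening: 0.0521
grip_force: 65.7
t: 9.13
tool_pos: [0.6122, -0.1227, 0.0885]
tool_rot: [1.035, 2.964, 0.0]
contact_force: [-0.6, 0.4, -7.0]
opening: 0.0524
grip_force: 65.8
```

```bash
python3 -m jog '0.04 0 0 0.005 0 0 0; 0.04 0 0 0.009 0 0 0; 0.04 0 0 0.009 0 0 0'; python3 -m jog '0.04 0 0 0.002 0 0 0; 0.04 0 0 0.003 0 0 0; 0.04 0 0 0.003 0 0 0';python3 -m jog '0.04 0 0 0.001 0 0 0; 0.04 0 0 0.002 0 0 0; 0.04 0 0 0.002 0 0 0'
```

```text
t: 9.38
tool_pos: [0.6107, -0.1224, 0.0771]
tool_rot: [-1.035, -2.964, 0.0]
contact_force: [-0.6, -0.1, -6.0]
opening: 0.0522
grip_force: 65.7
t: 9.63
tool_pos: [0.6118, -0.1228, 0.0765]
tool_rot: [1.035, 2.966, -0.0]
contact_force: [-4.4, -1.1, 2.6]
opening: 0.052
grip_force: 66.7
t: 9.88
tool_pos: [0.6122, -0.1231, 0.0766]
tool_rot: [1.035, 2.965, -0.001]
contact_force: [-8.4, 0.9, 10.5]
opening: 0.0523
grip_force: 67.6
```

```bash
python3 -m jog '0.085 0 0 0 0 0 0; 0.085 0 0 0 0 0 0; 0.085 0 0 0 0 0 0; 0.085 0 0 0 0 0 0; 0.085 0 0 0 0 0 0; 0.085 0 0 0 0 0 0; 0.085 0 0 -0.03 0 0 0; 0.085 0 0 -0.07 0 0 0; 0.085 0 0 -0.11 0 0 0; 0.085 0 0 -0.15 0 0 0; 0.085 0 0 -0.19 0 0 0; 0.085 0 0 -0.2 0 0 0; 0.085 0 0 -0.2 0 0 0'
python3 - <<'E'
from h import *
look('raw_block',(.612,-.123),.02,[2.35,2.5],'w3')
go(.4775,.2765,.28,.15+np.pi/2)
E
```

```text
t: 10.97
tool_pos: [0.6139, -0.1233, 0.2797]
tool_rot: [1.032, 2.956, 0.0]
contact_force: [-0.7, 0.5, -0.3]
opening: 0.0847
grip_force: 0.0
raw_block p 0.78 at [276. 171.] fit [ 0.6095 -0.1238  2.4907  0.0248]
t 11.07 pos [ 0.6115 -0.1225  0.273 ] closing dir 0.899 q6 -1.22 open 0.0851
shift [ 0.3532  0.2289 -0.0071] rows 11
turn [-0.    -0.    -0.822] rows 7
turn [-0.    0.    2.32] rows 19
```

View pics/w3.png

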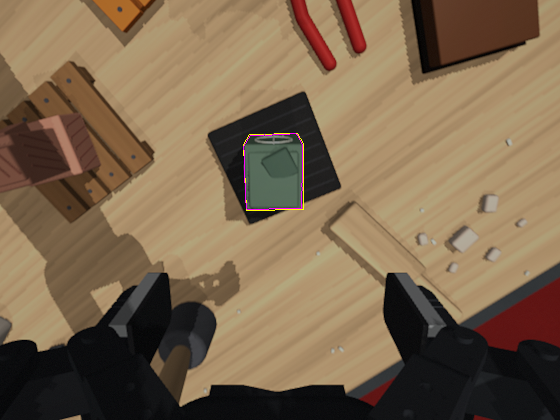

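The green block stands released in the middle of the pad (275,172). Next is the white head.

```bash
python3 -m jog '0.085 0.35 0.229 -0.007 0 0 -0.822; 0.085 0.35 0.229 -0.007 0 0 -0.822; 0.085 0.35 0.229 -0.007 0 0 -0.822; 0.085 0.35 0.229 -0.007 0 0 -0.822; 0.085 0.35 0.229 -0.007 0 0 -0.822; 0.085 0.35 0.229 -0.007 0 0 -0.822; 0.085 0.35 0.229 -0.007 0 0 -0.822; 0.085 0.35 0.229 -0.007 0 0 -0.822; 0.085 0.35 0.229 -0.007 0 0 -0.822; 0.085 0.35 0.229 -0.007 0 0 -0.822; 0.085 0.35 0.229 -0.007 0 0 -0.822; 0.085 0.35 0.229 -0.007 0 0 -0.822; 0.085 0.35 0.229 -0.007 0 0 -0.822; 0.085 0.35 0.229 -0.007 0 0 -0.822'
python3 - <<'E'
from h import *
look('finished_head',(.476,.276),.052,[-.2,.15,.4],'w4')
go(.476,.276,.2,.15+np.pi/2)
E
```

```text
t: 12.23
tool_pos: [0.4801, 0.2732, 0.2787]
tool_rot: [0.233, -3.13, 0.002]
contact_force: [-0.5, -0.8, 0.4]
opening: 0.0849
grip_force: 0.0
finished_head p 0.88 at [280. 178.] fit [0.4748 0.2758 0.1444 0.0483]
t 12.33 pos [0.4805 0.2731 0.2796] closing dir 1.719 q6 -1.34 open 0.0853
shift [0.004  0.0036 0.0796] rows 2
turn [-0.    -0.001 -0.002] rows 1
turn [-2.000e-03  1.000e-03  3.139e+00] rows 26
```

View pics/w4.png

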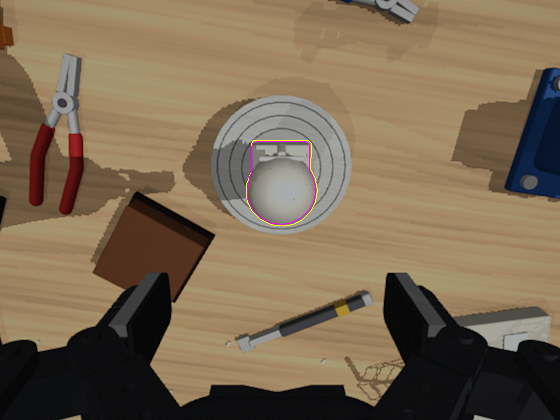

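The white head is at (281,180) with its foot square to the view and the nose towards the top of the picture, which is world -x, so closing along image x is along body y. I descend and grip.

```bash
python3 -m jog '0.085 0.005 0.0035 0.04 0 0 0; 0.085 0.005 0.0035 0.075 0 0 0; 0.085 0.005 0.0035 0.105 0 0 0; 0.085 0.005 0.0035 0.13 0 0 0; 0.085 0.005 0.0035 0.149 0 0 0; 0.085 0.005 0.0035 0.149 0 0 0; 0.085 0.005 0.0035 0.149 0 0 0' 60; python3 -c "
from h import *
go(.4752,.276,.1305,.144+np.pi/2)"
```

```text
t: 12.92
tool_pos: [0.4744, 0.276, 0.1304]
tool_rot: [0.233, -3.13, 0.001]
contact_force: [-0.0, -0.2, 0.3]
opening: 0.0847
grip_force: 0.0
t 12.92 pos [0.4744 0.276  0.1304] closing dir 1.719 q6 -1.33 open 0.0847
shift [-0.0008 -0.0001 -0.0001] rows 1
turn [-0.001 -0.003  0.005] rows 1
turn [ 4.000e-03 -1.000e-03 -3.137e+00] rows 26
```

```bash
python3 -m jog '0.045 0 0 0 0 0 0; 0.045 0 0 0 0 0 0; 0.045 0 0 0 0 0 0; 0.045 0 0 0 0 0 0; 0.045 0 0 0 0 0 0; 0.045 0 0 0 0 0 0; 0.045 0 0 0 0 0 0; 0.045 0 0 0 0 0 0; 0.045 0 0 -0.005 0 0 0; 0.045 0 0 -0.015 0 0 0; 0.045 0 0 -0.03 0 0 0; 0.045 0 0 -0.05 0 0 0; 0.045 0 0 -0.06 0 0 0; 0.045 0 0 -0.06 0 0 0; 0.045 0 0 -0.06 0 0 0'; python3 -c "
from h import *
go(.611,.137,.19)"
```

```text
t: 14.17
tool_pos: [0.4749, 0.2773, 0.1919]
tool_rot: [-0.236, 3.132, 0.001]
contact_force: [0.9, -0.3, -5.7]
opening: 0.0512
grip_force: 63.5
t 14.17 pos [0.4749 0.2773 0.1919] closing dir 1.721 q6 -1.33 open 0.0512
shift [-0.1136 -0.1591  0.0019] rows 5
turn [ 0.     0.001 -0.   ] rows 1
turn [ 0.     0.001 -0.   ] rows 1
```

```bash
python3 - <<'E'
from h import *
im=ctrl.get_image('scene');c=im[120:270,330:490];cv2.imwrite('pics/s1.png',cv2.resize(c[:,:,::-1],None,fx=4,fy=4,interpolation=cv2.INTER_CUBIC))
c=cam('scene');d=cut('scene','finished_head',(401,180));e=d['extent'];print(d['p'],e,np.round(ray(c,((e[0]+e[2])/2,e[3]),.1),3))
E
```

```text
0.76 [389.9, 163.5, 422.0, 223.8] [0.509 0.291 0.1  ]
```

View pics/s1.png

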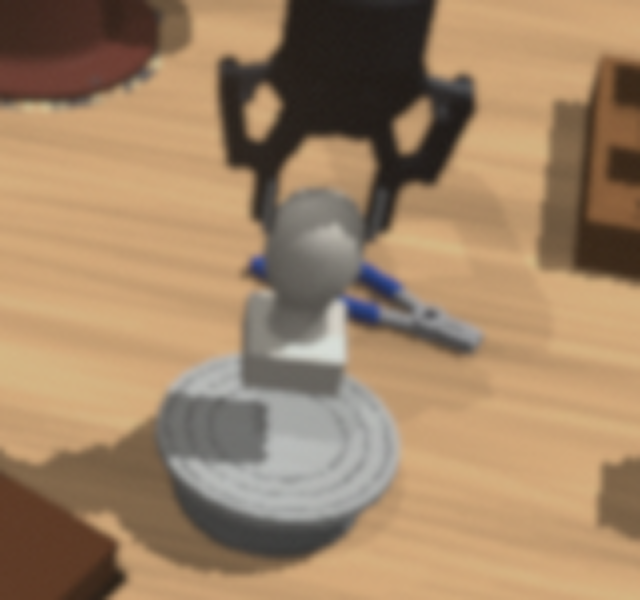

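The white head hangs upright with the pads high on the head (tips near crop (380,230)), and the opening is smaller than 56 mm. I set it back and take it a little lower, on the straight part.

```bash
python3 -m jog '0.045 0 0 0.02 0 0 0; 0.045 0 0 0.04 0 0 0; 0.045 0 0 0.053 0 0 0; 0.045 0 0 0.056 0 0 0; 0.045 0 0 0.058 0 0 0; 0.045 0 0 0.06 0 0 0; 0.045 0 0 0.06 0 0 0; 0.045 0 0 0.06 0 0 0'; python3 -m jog '0.085 0 0 0 0 0 0; 0.085 0 0 0 0 0 0; 0.085 0 0 0 0 0 0; 0.085 0 0 0 0 0 0; 0.085 0 0 0 0 0 0; 0.085 0 0 0.004 0 0 0; 0.085 0 0 0.008 0 0 0; 0.085 0 0 0.008 0 0 0; 0.045 0 0 0.008 0 0 0; 0.045 0 0 0.008 0 0 0; 0.045 0 0 0.008 0 0 0; 0.045 0 0 0.008 0 0 0; 0.045 0 0 0.008 0 0 0; 0.045 0 0 0.008 0 0 0; 0.045 0 0 0.008 0 0 0; 0.045 0 0 0.008 0 0 0'
```

```text
t: 14.93
tool_pos: [0.4758, 0.2755, 0.1341]
tool_rot: [-0.235, 3.131, -0.008]
contact_force: [-3.7, -6.1, 9.7]
opening: 0.0511
grip_force: 82.4
t: 16.27
tool_pos: [0.4754, 0.2773, 0.1242]
tool_rot: [-0.235, 3.131, 0.0]
contact_force: [1.7, -0.4, 3.3]
opening: 0.0533
grip_force: 64.2
```

```bash
python3 -m jog '0.045 0 0 -0.005 0 0 0; 0.045 0 0 -0.015 0 0 0; 0.045 0 0 -0.03 0 0 0; 0.045 0 0 -0.05 0 0 0; 0.045 0 0 -0.06 0 0 0; 0.045 0 0 -0.06 0 0 0; 0.045 0 0 -0.06 0 0 0'; python3 -c "
from h import *
go(.611,.137,.18)
o=ctrl.get_obs();ctrl.get_image('wrist');c=cam('wrist',o)
d=cut('wrist','finished_head',proj(c,np.array([[.4755,.276,.19]]))[0])
for z in(.104,.108,.112,.116):print(z,np.round(fit('finished_head',[(c,d['mask'],None)],(.4755,.276),z,[.05,.15]),4))"
```

```text
t: 16.85
tool_pos: [0.4745, 0.2773, 0.1833]
tool_rot: [-0.236, 3.133, 0.0]
contact_force: [-0.3, 0.9, -5.5]
opening: 0.0531
grip_force: 64.1
t 16.85 pos [0.4745 0.2773 0.1833] closing dir 1.721 q6 -1.33 open 0.0531
shift [-0.1139 -0.1591  0.0033] rows 5
turn [ 0.  0. -0.] rows 1
turn [ 0.  0. -0.] rows 1
0.104 [0.4767 0.2776 0.1449 0.0638]
0.108 [0.4753 0.2775 0.1626 0.0442]
0.112 [0.4734 0.2773 0.1693 0.0472]
0.116 [0.4708 0.2768 0.2049 0.0973]
```

```bash
python3 -m jog '0.045 -0.014 -0.019 0 0 0 0; 0.045 -0.035 -0.049 0 0 0 0; 0.045 -0.058 -0.08 0 0 0 0; 0.045 -0.08 -0.112 0 0 0 0; 0.045 -0.1 -0.14 0 0 0 0; 0.045 -0.1135 -0.159 0 0 0 0; 0.045 -0.1135 -0.159 0 0 0 0; 0.045 -0.1135 -0.159 0 0 0 0; 0.045 -0.1135 -0.159 0 0 0 0'; python3 -c "
from h import *
go(.611,.137,.113)
o=ctrl.get_obs();im=ctrl.get_image('wrist');c=cam('wrist',o)
d=cut('wrist','finished_head',proj(c,np.array([[.611,.137,.19]]))[0])
for z in(.108,.112):print(z,np.round(fit('finished_head',[(c,d['mask'],None)],(.611,.137),z,[.05,.15]),4))
d2=cut('wrist','plinth',proj(c,np.array([[.611,.137,.04]]))[0]);print(d2['p'],np.round(fit('plinth',[(c,d2['mask'],d['mask'])],(.611,.137),0,[1.05,1.2]),4))
cv2.imwrite('pics/w5.png',im[:,:,::-1])"
```

```text
t: 17.7
tool_pos: [0.6096, 0.1371, 0.1816]
tool_rot: [0.235, -3.129, -0.001]
contact_force: [0.3, -0.2, -5.6]
opening: 0.0534
grip_force: 64.7
t 17.7 pos [0.6096 0.1371 0.1816] closing dir 1.721 q6 -1.62 open 0.0534
shift [-0.0016 -0.0004  0.0686] rows 2
turn [ 0.001 -0.003  0.   ] rows 1
turn [ 0.001 -0.003  0.   ] rows 1
0.108 [0.6098 0.1374 0.1646 0.0394]
0.112 [0.6074 0.1371 0.162  0.0606]
0.58 [0.6097 0.1367 1.1673 0.0293]
```

View pics/w5.png

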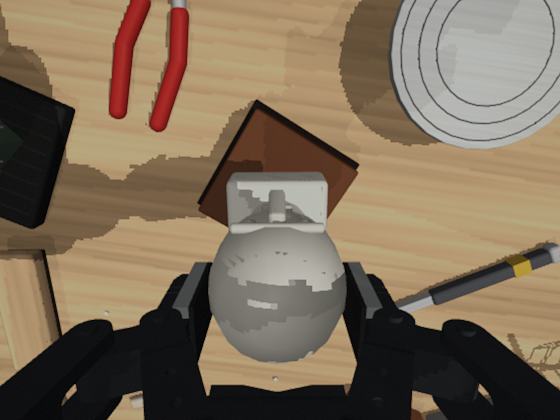

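The white head hangs centred over the plinth, with the nose towards the top of the picture at (277,205). I lower it until the force shows contact.

```bash
python3 -m jog '0.045 0 0 0.02 0 0 0; 0.045 0 0 0.04 0 0 0; 0.045 0 0 0.053 0 0 0; 0.045 0 0 0.06 0 0 0; 0.045 0 0 0.06 0 0 0; 0.045 0 0 0.06 0 0 0'; python3 -m jog '0.045 0 0 0.002 0 0 0; 0.045 0 0 0.004 0 0 0; 0.045 0 0 0.004 0 0 0; 0.045 0 0 0.004 0 0 0'; python3 -m jog '0.045 0 0 0.002 0 0 0; 0.045 0 0 0.003 0 0 0; 0.045 0 0 0.003 0 0 0'
```

```text
t: 18.35
tool_pos: [0.6105, 0.1373, 0.1234]
tool_rot: [0.236, -3.132, 0.0]
contact_force: [-0.0, -0.2, -4.9]
opening: 0.0529
grip_force: 64.7
t: 18.68
tool_pos: [0.611, 0.137, 0.12]
tool_rot: [-0.236, 3.132, 0.0]
contact_force: [-0.0, 0.9, -5.3]
opening: 0.0532
grip_force: 64.7
t: 18.93
tool_pos: [0.6105, 0.1369, 0.1161]
tool_rot: [0.236, -3.132, 0.0]
contact_force: [-0.7, -0.1, -5.9]
opening: 0.053
grip_force: 64.7
```

```bash
python3 -m jog '0.045 0 0 0.002 0 0 0; 0.045 0 0 0.003 0 0 0; 0.045 0 0 0.003 0 0 0'; python3 -m jog '0.045 0 0 0.001 0 0 0; 0.045 0 0 0.002 0 0 0; 0.045 0 0 0.002 0 0 0'
```

```text
t: 19.18
tool_pos: [0.6104, 0.137, 0.113]
tool_rot: [0.236, -3.132, 0.0]
contact_force: [-0.2, -0.4, -5.5]
opening: 0.0533
grip_force: 64.7
t: 19.43
tool_pos: [0.6111, 0.137, 0.1122]
tool_rot: [-0.236, 3.132, -0.0]
contact_force: [-0.6, -0.3, -1.6]
opening: 0.0535
grip_force: 65.0
```

```bash
python3 -m jog '0.045 0 0 0.001 0 0 0; 0.045 0 0 0.001 0 0 0; 0.085 0 0 0.001 0 0 0; 0.085 0 0 0.001 0 0 0; 0.085 0 0 0.001 0 0 0; 0.085 0 0 0.001 0 0 0; 0.085 0 0 0.001 0 0 0; 0.085 0 0 0.001 0 0 0; 0.085 0 0 -0.03 0 0 0; 0.085 0 0 -0.07 0 0 0; 0.085 0 0 -0.11 0 0 0; 0.085 0 0 -0.15 0 0 0; 0.085 0 0 -0.17 0 0 0; 0.085 0 0 -0.17 0 0 0; 0.085 0 0 -0.17 0 0 0'; python3 -c "
from h import *
look('finished_head',(.611,.137),.04,[.05,.15],'w6')
go(.453,-.295,.28,-.42+np.pi/2)"
```

```text
t: 20.68
tool_pos: [0.6115, 0.1371, 0.2836]
tool_rot: [-0.235, 3.129, 0.0]
contact_force: [-0.4, -0.5, -0.5]
opening: 0.085
grip_force: 0.0
finished_head p 0.78 at [276. 176.] fit [0.6088 0.1371 0.1891 0.0556]
t 20.78 pos [0.61   0.1369 0.2794] closing dir 1.721 q6 -1.62 open 0.0849
shift [ 0.2198 -0.4036 -0.    ] rows 12
turn [-0.001 -0.003  0.57 ] rows 5
turn [ 4.000e-03 -1.000e-03 -2.571e+00] rows 21
```

```bash
python3 -m jog '0.085 0.22 -0.403 0 0 0 0.57; 0.085 0.22 -0.403 0 0 0 0.57; 0.085 0.22 -0.403 0 0 0 0.57; 0.085 0.22 -0.403 0 0 0 0.57; 0.085 0.22 -0.403 0 0 0 0.57; 0.085 0.22 -0.403 0 0 0 0.57; 0.085 0.22 -0.403 0 0 0 0.57; 0.085 0.22 -0.403 0 0 0 0.57; 0.085 0.22 -0.403 0 0 0 0.57; 0.085 0.22 -0.403 0 0 0 0.57; 0.085 0.22 -0.403 0 0 0 0.57; 0.085 0.22 -0.403 0 0 0 0.57; 0.085 0.22 -0.403 0 0 0 0.57; 0.085 0.22 -0.403 0 0 0 0.57; 0.085 0.22 -0.403 0 0 0 0.57'
python3 - <<'E'
from h import *
v=look('roughed_head',(.453,-.295),.026,[-.6,-.4,-.2],'w7')
go(v[0],v[1],.2,v[2]+np.pi/2)
im=cv2.imread('pics/w7.png')[90:290,170:400];cv2.imwrite('pics/w7c.png',cv2.resize(im,None,fx=3,fy=3,interpolation=2))
E
```

```text
t: 22.03
tool_pos: [0.4536, -0.2931, 0.2801]
tool_rot: [-0.652, -3.071, -0.002]
contact_force: [-0.7, -0.9, 0.0]
opening: 0.085
grip_force: 0.0
roughed_head p 0.56 at [275. 176.] fit [ 0.4513 -0.2941 -0.4215  0.0505]
t 22.13 pos [ 0.454  -0.293   0.2809] closing dir 1.153 q6 -1.86 open 0.085
shift [ 0.0019 -0.0021  0.0809] rows 2
turn [ 0.    -0.001  0.004] rows 1
turn [ 1.000e-03  1.000e-03 -3.138e+00] rows 26
```

View pics/w7c.png

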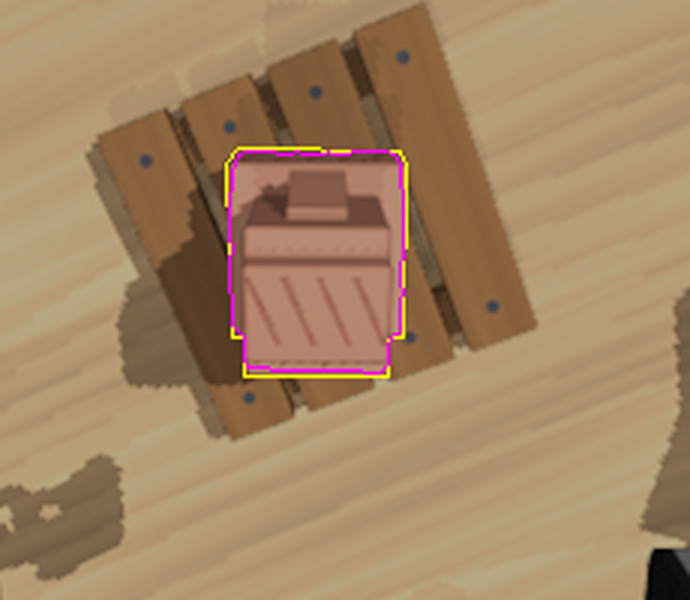

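On the brown board the pink head shows its nose at crop (318,190), towards the top, so closing along image x is along body y, on the flat sides. I descend and grip.

```bash
python3 -m jog '0.085 0.002 -0.002 0.04 0 0 0; 0.085 0.002 -0.002 0.08 0 0 0; 0.085 0.002 -0.002 0.115 0 0 0; 0.085 0.002 -0.002 0.145 0 0 0; 0.085 0.002 -0.002 0.17 0 0 0; 0.085 0.002 -0.002 0.186 0 0 0; 0.085 0.002 -0.002 0.186 0 0 0; 0.085 0.002 -0.002 0.186 0 0 0' 60; python3 -m jog '0.03 0 0 0 0 0 0; 0.03 0 0 0 0 0 0; 0.03 0 0 0 0 0 0; 0.03 0 0 0 0 0 0; 0.03 0 0 0 0 0 0; 0.03 0 0 0 0 0 0; 0.03 0 0 0 0 0 0; 0.03 0 0 0 0 0 0; 0.03 0 0 0 0 0 0; 0.03 0 0 0 0 0 0'
```

```text
t: 22.8
tool_pos: [0.4508, -0.2941, 0.0947]
tool_rot: [-0.652, -3.072, -0.002]
contact_force: [0.7, -0.9, 1.3]
opening: 0.085
grip_force: 0.0
t: 23.63
tool_pos: [0.452, -0.2958, 0.0974]
tool_rot: [0.654, 3.07, -0.001]
contact_force: [-0.4, 3.5, 5.9]
opening: 0.0412
grip_force: 61.5
```

```bash
python3 -m jog '0.03 0 0 -0.005 0 0 0; 0.03 0 0 -0.015 0 0 0; 0.03 0 0 -0.03 0 0 0; 0.03 0 0 -0.05 0 0 0; 0.03 0 0 -0.075 0 0 0; 0.03 0 0 -0.085 0 0 0; 0.03 0 0 -0.085 0 0 0; 0.03 0 0 -0.085 0 0 0'; python3 -c "
from h import *
go(.477,.2767,.18)"
```

```text
t: 24.3
tool_pos: [0.4507, -0.2954, 0.1802]
tool_rot: [0.655, 3.073, -0.0]
contact_force: [-0.4, 0.6, -5.4]
opening: 0.041
grip_force: 61.3
t 24.3 pos [ 0.4507 -0.2954  0.1802] closing dir 1.151 q6 -1.87 open 0.041
shift [2.092e-01 5.331e-01 1.000e-04] rows 14
turn [-0.  0.  0.] rows 1
turn [-0.  0.  0.] rows 1
```

```bash
python3 -m jog '0.03 0.004 0.01 0 0 0 0; 0.03 0.012 0.03 0 0 0 0; 0.03 0.024 0.06 0 0 0 0; 0.03 0.037 0.095 0 0 0 0; 0.03 0.051 0.13 0 0 0 0; 0.03 0.065 0.165 0 0 0 0; 0.03 0.079 0.2 0 0 0 0; 0.03 0.092 0.235 0 0 0 0; 0.03 0.106 0.27 0 0 0 0; 0.03 0.12 0.305 0 0 0 0; 0.03 0.134 0.34 0 0 0 0; 0.03 0.147 0.375 0 0 0 0; 0.03 0.161 0.41 0 0 0 0; 0.03 0.175 0.445 0 0 0 0; 0.03 0.188 0.48 0 0 0 0; 0.03 0.2 0.51 0 0 0 0; 0.03 0.206 0.525 0 0 0 0; 0.03 0.209 0.533 0 0 0 0; 0.03 0.209 0.533 0 0 0 0; 0.03 0.209 0.533 0 0 0 0'; python3 -c "
from h import *
go(.477,.2767,.125)
o=ctrl.get_obs();im=ctrl.get_image('wrist');c=cam('wrist',o);p=o['tool_pos']
d=cut('wrist','roughed_head',proj(c,np.array([[p[0],p[1],.17]]))[0])
for z in(.102,.106,.110,.114):print(z,np.round(fit('roughed_head',[(c,d['mask'],None)],p,z,[-.42,-.3]),4))
d2=cut('wrist','turntable',proj(c,np.array([[.477,.2767,.04]]))[0]);print(d2['p'],np.round(fit('turntable',[(c,d2['mask'],d['mask'])],(.477,.2767),0,[0]),4))
cv2.imwrite('pics/w8.png',im[:,:,::-1])"
```

```text
t: 25.97
tool_pos: [0.4762, 0.2759, 0.1789]
tool_rot: [-0.653, -3.071, 0.004]
contact_force: [0.7, -0.1, -4.5]
opening: 0.0411
grip_force: 62.4
t 25.97 pos [0.4762 0.2759 0.1789] closing dir 1.151 q6 -0.76 open 0.0411
shift [-0.0005  0.0012  0.0539] rows 2
turn [-0.003 -0.002 -0.   ] rows 1
turn [-0.003 -0.002 -0.   ] rows 1
0.102 [ 0.4785  0.275  -0.4172  0.0627]
0.106 [ 0.4763  0.2761 -0.4253  0.0268]
0.11 [ 0.4739  0.2769 -0.4334  0.0411]
0.114 [ 0.4708  0.2778 -0.435   0.0913]
0.86 [0.4755 0.2765 0.3321 0.0207]
```

View pics/w8.png

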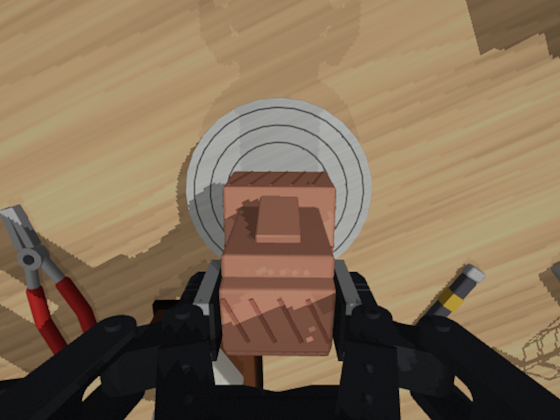

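The pink head hangs centred over the turntable (279,190). I lower it.

```bash
python3 -m jog '0.03 0 0.0005 0.02 0 0 0; 0.03 0 0.0005 0.035 0 0 0; 0.03 0 0.0005 0.044 0 0 0; 0.03 0 0.0005 0.048 0 0 0; 0.03 0 0.0005 0.048 0 0 0; 0.03 0 0.0005 0.048 0 0 0'; python3 -m jog '0.03 0 0 0.002 0 0 0; 0.03 0 0 0.003 0 0 0; 0.03 0 0 0.003 0 0 0'; python3 -m jog '0.03 0 0 0.001 0 0 0; 0.03 0 0 0.002 0 0 0; 0.03 0 0 0.002 0 0 0'
```

```text
t: 26.62
tool_pos: [0.4778, 0.2767, 0.1329]
tool_rot: [0.655, 3.072, 0.001]
contact_force: [-0.0, -0.9, -4.7]
opening: 0.0409
grip_force: 62.4
t: 26.87
tool_pos: [0.4777, 0.2771, 0.1299]
tool_rot: [0.654, 3.072, 0.001]
contact_force: [0.2, -1.0, -5.6]
opening: 0.041
grip_force: 62.5
t: 27.12
tool_pos: [0.4773, 0.277, 0.1272]
tool_rot: [-0.654, -3.072, 0.0]
contact_force: [-0.3, -0.2, -5.6]
opening: 0.0411
grip_force: 62.5
```

```bash
python3 -m jog '0.03 0 0 0.002 0 0 0; 0.03 0 0 0.003 0 0 0; 0.03 0 0 0.003 0 0 0'; python3 -m jog '0.03 0 0 0.001 0 0 0; 0.03 0 0 0.002 0 0 0; 0.03 0 0 0.002 0 0 0'
```

```text
t: 27.37
tool_pos: [0.4771, 0.2769, 0.1239]
tool_rot: [-0.654, -3.072, 0.001]
contact_force: [-0.1, -0.5, -5.5]
opening: 0.0409
grip_force: 62.5
t: 27.62
tool_pos: [0.4776, 0.2771, 0.1235]
tool_rot: [0.655, 3.072, 0.0]
contact_force: [-2.3, -0.4, 1.8]
opening: 0.0411
grip_force: 62.9
```

Contact. I release, rise and check.

```bash
python3 -m jog '0.085 0 0 0 0 0 0; 0.085 0 0 0 0 0 0; 0.085 0 0 0 0 0 0; 0.085 0 0 0 0 0 0; 0.085 0 0 0 0 0 0; 0.085 0 0 0 0 0 0; 0.085 0 0 0 0 0 0; 0.085 0 0 -0.03 0 0 0; 0.085 0 0 -0.07 0 0 0; 0.085 0 0 -0.11 0 0 0; 0.085 0 0 -0.15 0 0 0; 0.085 0 0 -0.16 0 0 0; 0.085 0 0 -0.16 0 0 0'; python3 -c "
from h import *
look('roughed_head',(.477,.2767),.052,[-.42,-.3],'w9')
go(.6105,-.1235,.28,.9)"
```

```text
t: 28.7
tool_pos: [0.4795, 0.2779, 0.2883]
tool_rot: [0.653, 3.065, 0.009]
contact_force: [0.4, 0.3, 0.9]
opening: 0.0849
grip_force: 0.0
roughed_head p 0.83 at [273. 176.] fit [ 0.4763  0.2787 -0.4202  0.0313]
t 28.8 pos [0.4773 0.2769 0.282 ] closing dir 1.151 q6 -0.76 open 0.0853
shift [-0.2848 -0.3114  0.002 ] rows 11
turn [-0.    -0.     0.251] rows 3
turn [ 0.    -0.    -2.891] rows 24
```

```bash
python3 -m jog '0.085 -0.285 -0.311 0 0 0 0.235; 0.085 -0.285 -0.311 0 0 0 0.235; 0.085 -0.285 -0.311 0 0 0 0.235; 0.085 -0.285 -0.311 0 0 0 0.235; 0.085 -0.285 -0.311 0 0 0 0.235; 0.085 -0.285 -0.311 0 0 0 0.235; 0.085 -0.285 -0.311 0 0 0 0.235; 0.085 -0.285 -0.311 0 0 0 0.235; 0.085 -0.285 -0.311 0 0 0 0.235; 0.085 -0.285 -0.311 0 0 0 0.235; 0.085 -0.285 -0.311 0 0 0 0.235; 0.085 -0.285 -0.311 0 0 0 0.235; 0.085 -0.285 -0.311 0 0 0 0.235; 0.085 -0.285 -0.311 0 0 0 0.235'; python3 -c "
from h import *
v=look('raw_block',(.611,-.1235),.02,[2.4,2.55],'w10')
go(v[0],v[1],.072,v[2]-np.pi/2)"
```

```text
t: 29.97
tool_pos: [0.6102, -0.1218, 0.2808]
tool_rot: [-1.008, -2.973, -0.001]
contact_force: [0.1, -0.3, 0.2]
opening: 0.0845
grip_force: 0.0
raw_block p 0.78 at [276. 176.] fit [ 0.6095 -0.124   2.4942  0.036 ]
t 30.07 pos [ 0.6105 -0.1215  0.2819] closing dir 0.918 q6 -1.23 open 0.0852
shift [-0.0009 -0.0026  0.2099] rows 6
turn [-0.    -0.001 -0.005] rows 1
turn [-1.000e-03  0.000e+00  3.136e+00] rows 26
```

```bash
python3 -m jog '0.085 -0.001 -0.0025 0.04 0 0 0; 0.085 -0.001 -0.0025 0.08 0 0 0; 0.085 -0.001 -0.0025 0.12 0 0 0; 0.085 -0.001 -0.0025 0.15 0 0 0; 0.085 -0.001 -0.0025 0.18 0 0 0; 0.085 -0.001 -0.0025 0.2 0 0 0; 0.085 -0.001 -0.0025 0.209 0 0 0; 0.085 -0.001 -0.0025 0.209 0 0 0; 0.085 -0.001 -0.0025 0.209 0 0 0' 60; python3 -m jog '0.04 0 0 0 0 0 0; 0.04 0 0 0 0 0 0; 0.04 0 0 0 0 0 0; 0.04 0 0 0 0 0 0; 0.04 0 0 0 0 0 0; 0.04 0 0 0 0 0 0; 0.04 0 0 0 0 0 0; 0.04 0 0 0 0 0 0'; python3 -m jog '0.04 0 0 -0.005 0 0 0; 0.04 0 0 -0.015 0 0 0; 0.04 0 0 -0.03 0 0 0; 0.04 0 0 -0.05 0 0 0; 0.04 0 0 -0.075 0 0 0; 0.04 0 0 -0.085 0 0 0; 0.04 0 0 -0.085 0 0 0; 0.04 0 0 -0.085 0 0 0'; python3 -c "
from h import *
go(.456,-.2935,.16)"
```

```text
t: 30.82
tool_pos: [0.6106, -0.1252, 0.0743]
tool_rot: [1.008, 2.974, 0.0]
contact_force: [1.0, -1.0, -0.4]
opening: 0.0851
grip_force: 0.0
t: 31.48
tool_pos: [0.6122, -0.126, 0.0762]
tool_rot: [1.009, 2.97, 0.001]
contact_force: [1.2, 1.1, 6.1]
opening: 0.0524
grip_force: 64.5
t: 32.15
tool_pos: [0.6099, -0.1258, 0.158]
tool_rot: [-1.01, -2.974, 0.0]
contact_force: [-1.3, -0.2, -6.5]
opening: 0.0522
grip_force: 64.1
t 32.15 pos [ 0.6099 -0.1258  0.158 ] closing dir 0.916 q6 -1.24 open 0.0522
shift [ 0.0199 -0.2267 -0.0019] rows 6
turn [-0. -0. -0.] rows 1
turn [-0. -0. -0.] rows 1
```

```bash
python3 -m jog '0.04 0.001 -0.01 0 0 0 0; 0.04 0.003 -0.03 0 0 0 0; 0.04 0.005 -0.06 0 0 0 0; 0.04 0.008 -0.095 0 0 0 0; 0.04 0.011 -0.13 0 0 0 0; 0.04 0.014 -0.165 0 0 0 0; 0.04 0.018 -0.2 0 0 0 0; 0.04 0.019 -0.22 0 0 0 0; 0.04 0.02 -0.227 0 0 0 0; 0.04 0.02 -0.227 0 0 0 0; 0.04 0.02 -0.227 0 0 0 0'; python3 -c "
from h import *
go(.456,-.2935,.082)
o=ctrl.get_obs();im=ctrl.get_image('wrist');c=cam('wrist',o);p=o['tool_pos']
d=cut('wrist','raw_block',proj(c,np.array([[p[0],p[1],.14]]))[0])
for z in(.096,.1,.104,.108):print(z,np.round(fit('raw_block',[(c,d['mask'],None)],p,z,[2.4,2.5]),4))
d2=cut('wrist','stockboard',proj(c,np.array([[.456,-.2935,.02]]))[0]);print(d2['p'],np.round(fit('stockboard',[(c,d2['mask'],d['mask'])],(.456,-.2935),0,[-.03]),4))
cv2.imwrite('pics/w11.png',im[:,:,::-1])"
```

```text
t: 33.07
tool_pos: [0.4554, -0.2931, 0.157]
tool_rot: [-1.011, -2.972, -0.003]
contact_force: [0.2, 0.7, -6.8]
opening: 0.0525
grip_force: 64.9
t 33.07 pos [ 0.4554 -0.2931  0.157 ] closing dir 0.915 q6 -1.62 open 0.0525
shift [-0.001 -0.     0.075] rows 2
turn [ 0.001 -0.002  0.   ] rows 1
turn [ 0.001 -0.002  0.   ] rows 1
0.096 [ 0.4553 -0.2934  2.4839  0.0572]
0.1 [ 0.4546 -0.2929  2.4812  0.0302]
0.104 [ 0.4532 -0.2915  2.4714  0.0515]
0.108 [ 0.4518 -0.2906  2.4676  0.1092]
0.7 [ 0.454  -0.2934 -0.046   0.0903]
```

View pics/w11.png

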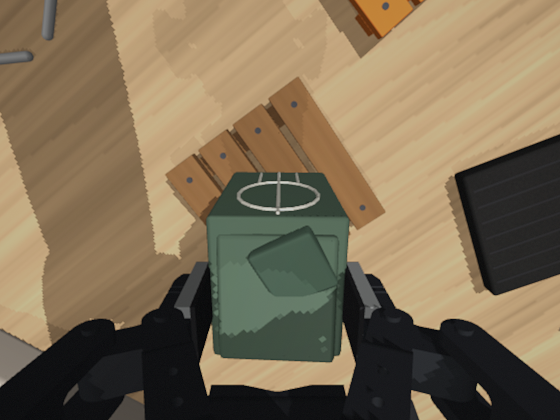

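The green block hangs centred over the brown board (around (275,170)), with the orange one away at (395,15). I lower it.

```bash
python3 -m jog '0.04 0 0 0.02 0 0 0; 0.04 0 0 0.045 0 0 0; 0.04 0 0 0.06 0 0 0; 0.04 0 0 0.067 0 0 0; 0.04 0 0 0.067 0 0 0; 0.04 0 0 0.067 0 0 0'; python3 -m jog '0.04 0 0 0.002 0 0 0; 0.04 0 0 0.003 0 0 0; 0.04 0 0 0.003 0 0 0'; python3 -m jog '0.04 0 0 0.001 0 0 0; 0.04 0 0 0.002 0 0 0; 0.04 0 0 0.002 0 0 0'; python3 -m jog '0.04 0 0 0.001 0 0 0; 0.04 0 0 0.002 0 0 0; 0.04 0 0 0.002 0 0 0'
```

```text
t: 33.72
tool_pos: [0.4567, -0.2933, 0.0917]
tool_rot: [1.009, 2.975, 0.0]
contact_force: [-0.3, 0.4, -5.5]
opening: 0.0523
grip_force: 64.8
t: 33.97
tool_pos: [0.4567, -0.2941, 0.0895]
tool_rot: [1.009, 2.973, -0.001]
contact_force: [-0.1, 0.8, -5.9]
opening: 0.0524
grip_force: 64.9
t: 34.22
tool_pos: [0.456, -0.2937, 0.0864]
tool_rot: [1.01, 2.975, -0.0]
contact_force: [-0.2, -0.3, -5.5]
opening: 0.0527
grip_force: 64.9
t: 34.47
tool_pos: [0.4559, -0.2935, 0.0841]
tool_rot: [-1.01, -2.974, -0.0]
contact_force: [-0.2, -0.2, -6.6]
opening: 0.0523
grip_force: 64.9
```

```bash
python3 -m jog '0.04 0 0 0.001 0 0 0; 0.04 0 0 0.002 0 0 0; 0.04 0 0 0.002 0 0 0';  python3 -m jog '0.04 0 0 0.001 0 0 0; 0.04 0 0 0.001 0 0 0; 0.04 0 0 0.001 0 0 0'
```

```text
t: 34.72
tool_pos: [0.4561, -0.2937, 0.0823]
tool_rot: [-1.01, -2.975, -0.0]
contact_force: [0.2, 0.0, -6.9]
opening: 0.0522
grip_force: 64.9
t: 34.97
tool_pos: [0.4563, -0.2938, 0.0823]
tool_rot: [1.01, 2.974, -0.0]
contact_force: [-2.4, 1.8, 0.0]
opening: 0.0524
grip_force: 65.6
```

Contact. I release, rise and check all three stones.

```bash
python3 -m jog '0.085 0 0 0 0 0 0; 0.085 0 0 0 0 0 0; 0.085 0 0 0 0 0 0; 0.085 0 0 0 0 0 0; 0.085 0 0 0 0 0 0; 0.085 0 0 0 0 0 0; 0.085 0 0 0 0 0 0; 0.085 0 0 -0.03 0 0 0; 0.085 0 0 -0.07 0 0 0; 0.085 0 0 -0.11 0 0 0; 0.085 0 0 -0.15 0 0 0; 0.085 0 0 -0.19 0 0 0; 0.085 0 0 -0.2 0 0 0; 0.085 0 0 -0.2 0 0 0'; python3 - <<'E'
from h import *
look('raw_block',(.456,-.2937),.026,[2.4,2.5],'w12')
im=ctrl.get_image('scene');cv2.imwrite('pics/s2.png',cv2.resize(im[130:340,90:460,::-1],None,fx=2.1,fy=2.1,interpolation=2));c=cam('scene')
for t,p,z in(('finished_head',(.611,.137),.04),('roughed_head',(.477,.2767),.052)):
    d=cut('scene',t,proj(c,np.array([[*p,z+.05]]))[0]);print(t,d['p'],np.round(fit(t,[(c,d['mask'],None)],p,z,[-.42,.15]),4))
E
```

```text
t: 36.13
tool_pos: [0.4578, -0.2951, 0.2871]
tool_rot: [1.007, 2.966, -0.006]
contact_force: [1.2, 1.2, 1.4]
opening: 0.0851
grip_force: 0.0
raw_block p 0.8 at [277. 170.] fit [ 0.4543 -0.2922  2.4711  0.0314]
finished_head 0.95 [0.6093 0.1346 0.1785 0.0551]
roughed_head 0.89 [ 0.4775  0.2767 -0.3432  0.0581]
```

View pics/s2.png

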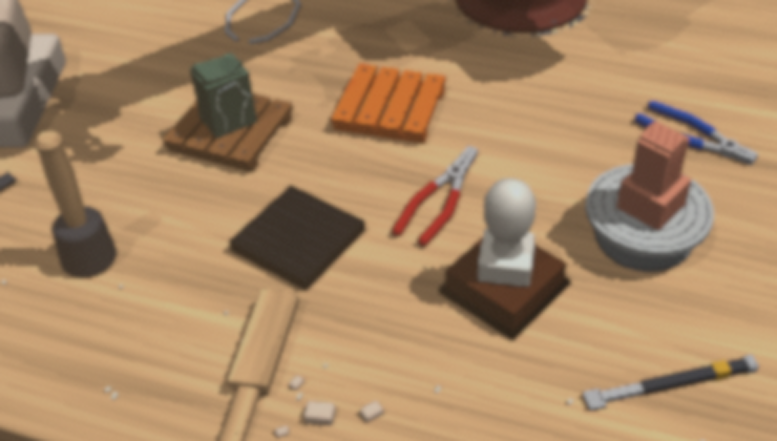

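All three stones stand upright and centred: green on the brown board (crop (225,105)), white on the plinth (508,240), pink on the turntable (655,180). The mallet, red pliers and chisel are where they were.

```bash
python3 -c "
from station import ctrl
print(ctrl.finish_job())"
```

```text
the job is handed in; nothing more can be done
None
```

The changeover is done and handed in at about 36 s: the white head is on the plinth, the pink head on the turntable and the green block on the brown stock board, each measured within about 4 mm of centre; the hand-in call returned no verdict.

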